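# Empty the sweets tray into the tub and put the tray away

### The job

Draw the wooden tray of wrapped sweets out from under the low shelf until its back handle is well clear, and let go of it, flat on the open counter. Then pick it up again, now by its back handle, tip it so that all five sweets slide off its open front into the red tub, and seat the empty tray flat and square, fully down, in the green holder frame. Never touch the sweets with the gripper, and leave the miniature bottle, the gum jar, the gift tin and the cup stack where they stand.

Things in the scene. Friction and masses are not known exactly. Their poses are not given: they have to be found in the camera images.
- tray: Loose wooden tray, 0.15 kg. Origin: centre of the underside of its floor, 130 (x) x 96 (y), 8 mm thick; +x to its open front, z up. Walls 6 mm thick, top at z 24, at back and sides. A dark pull tab 28 long, 40 wide, 8 thick continues the floor past the front edge. A dark handle bar, 16 mm wide (y), x -112 to -60, z 14 to 40 mm, juts out behind the back wall.
- tray_handle (a point): Point in the middle of the tray's back handle bar, at tray (-90, 0, 30) mm; the bar is 16 mm wide across the tray.
- tray_tab (a point): Middle of the tray's front pull tab, at tray (79, 0, 4) mm; 40 mm wide across the tray, 8 mm thick, lying on the counter at the start.
- tray_lip (a point): Middle of the tray's open front edge, on the floor's top face, at tray (65, 0, 8) mm.
- riser: Fixed white low shelf, 300 mm wide (y), 110 deep, roof from 66 to 80 mm high, jars and packs on it up to 165 mm. Origin: on the counter under the middle of its open front edge; +x points out of the opening; roof over x = -110 to 0, back and sides closed. The tray starts half under it, handle inside, tab outside.
- tub: Fixed red open tub, 150 x 150 mm, 80 high, walls and floor 5 mm. Origin: centre of its underside.
- holder: Fixed frame for the empty tray, black floor, green rim. Origin: centre of its underside; +x: where the seated tray's front points. Floor 4 mm thick; pocket 136 (x) x 102 (y) mm in a rim 10 wide, 14 mm high over the counter. The +x rim has a 62 mm gap for the tab; the handle passes over the -x rim. Seated, the tray's origin is 4 mm above the holder's.
- sweet_gold: Gold round sweet, 23 mm across, 16 high (its origin: centre of its underside).
- sweet_purple: Purple round sweet, 23 mm across, 16 high (its origin: centre of its underside).
- sweet_green: Green sweet block, 22 x 18 x 15 mm (its origin: centre of its underside).
- sweet_red: Red sweet block, 22 x 18 x 15 mm (its origin: centre of its underside).
- sweet_silver: Silver sweet block, 22 x 18 x 15 mm (its origin: centre of its underside).
- miniature: Bystander: small green bottle, 44 mm across, 120 high; origin at the centre of its foot.
- gum_jar: Bystander: amber jar with a white lid, 68 mm across, 100 high; origin at the centre of its foot.
- gift_tin: Bystander: green and brass tin, 70 x 90 x 100 mm; origin at the centre of its underside.
- cup_stack: Bystander: stack of white cups, 73 mm across, about 125 high; origin at the centre of its foot.

How it is judged (in metres and radians):
On the way, in this order (a step that is already met when the one before it is completed fails the run):
1. the tray stands flat on the counter, let go, with its handle at least 40 mm out from under the low shelf (x of tray_handle in the frame of riser above 0.04 m and height (world z) of tray below 0.004 m and angle between tray's own z axis and vertical below 0.05 rad and linear speed of tray below 0.02 m/s and contact force between the fingers and tray below 0.3 N), for 0.2 s.
2. the tray, held by its back handle, is tipped at least 20 degrees with its open front above the tub (angle between tray's own z axis and vertical above 0.35 rad and horizontal distance between tray_lip and tub below 0.12 m and height (world z) of tray_lip above 0.07 m and contact force between the fingers and tray above 0.5 N and distance between the grasp point and tray_handle below 0.05 m), for 0.1 s.
At the end, for the whole second after the job is handed in: All five sweets are inside the red tub (within 75 mm of its middle in its x and y, below its rim), and the tray rests released on the pocket floor of the holder: its origin within 6 mm of the holder's in x and y and less than 7.5 mm above it, level within 0.04 rad, square within 0.07 rad, at rest (x of sweet_gold in the frame of tub between -0.075 and 0.075 m and y of sweet_gold in the frame of tub between -0.075 and 0.075 m and z of each of sweet_gold, sweet_purple, sweet_green, sweet_red, sweet_silver in the frame of tub below 0.07 m and x of sweet_purple in the frame of tub between -0.075 and 0.075 m and y of sweet_purple in the frame of tub between -0.075 and 0.075 m and x of sweet_green in the frame of tub between -0.075 and 0.075 m and y of sweet_green in the frame of tub between -0.075 and 0.075 m and x of sweet_red in the frame of tub between -0.075 and 0.075 m and y of sweet_red in the frame of tub between -0.075 and 0.075 m and x of sweet_silver in the frame of tub between -0.075 and 0.075 m and y of sweet_silver in the frame of tub between -0.075 and 0.075 m and x of tray in the frame of holder between -0.006 and 0.006 m and y of tray in the frame of holder between -0.006 and 0.006 m and z of tray in the frame of holder below 0.0075 m and angle between tray's own z axis and vertical below 0.04 rad and angle between the x axis of tray and the x axis of holder, either way round below 0.07 rad and linear speed of tray below 0.02 m/s); the robot touches nothing.
It fails at once if the gripper's fingers touch a sweet (contact force between the fingers and sweet_gold above 0.5 N or contact force between the fingers and sweet_purple above 0.5 N or contact force between the fingers and sweet_green above 0.5 N or contact force between the fingers and sweet_red above 0.5 N or contact force between the fingers and sweet_silver above 0.5 N).
It fails at once if the miniature, gum jar, gift tin or cup stack is moved more than 30 mm or knocked over (distance of any of miniature, gum_jar, gift_tin, cup_stack from where it was at the start of the episode above 0.03 m or angle between any of miniature, gum_jar, gift_tin, cup_stack's own z axis and vertical above 0.3 rad).
It also fails if it takes over 56 s, if anything falls off the work surface, if the arm or the gripper's body presses on something with over 40 N, if the wrist force passes 120 N, or if a joint passes its speed limit or range.

### The arm

A 7-joint arm with a two-finger parallel gripper is mounted at the origin on the work surface. World frame = base frame: x ahead of the robot, y to its left, z up, the work surface at z = 0. Lengths are in mm, angles in rad, forces in N, time in s.
With the tool pointing down it reaches from about 400 to 875 mm from the base axis. Payload 4.4 kg.
Tool frame: the origin (TCP) lies on the centre line of the jaws, within the pads' length; the fingertips stand 25 mm ahead of it and the grasp point (between the pads) lies 6 mm ahead of it (ctrl.finger_overhang is the distance from the TCP to the fingertips, in mm); z points along the fingers, y is the line along which they close (so a half turn about z gives the same grasp; the last joint's range is limited). The gripper opens to 85 mm and grips with 20 to 120 N. Pads are 22 mm wide; open, the fingers measure 114 mm over their backs; the gripper's body (76 mm by 85 mm) begins 54 mm behind the grasp point. The pads swing forward as they close: fully open they stand 13 mm farther back than shut.
Start: joints at [1.136, 0.628, 0.038, 1.517, -0.027, 0.996, -0.02], TCP at [234.35, -606.298, 256.313] pointing down, gripper open.
Joint ranges: [-3.06, 3.06], [-0.37, 2.12], [-1.25, 1.32], [0.18, 2.47], [-1.1, 4.24], [0.23, 1.98], [-2.94, 2.94]. Speed limits (rad/s): [2.57, 2.57, 3.14, 3.14, 3.14, 3.14, 3.14].

### API

Orientations are given as [roll, pitch, yaw] about the fixed x, y, z axes, in that order (R = Rz(yaw) Ry(pitch) Rx(roll)).
In Python, from cell import ctrl gives the robot as it stands. The module is installed in compiled form; this text tells all that it offers.
- The arm moves only by the tool play_rows, never from a script. Its argument "targets" is a list of rows, each a list of 5 numbers: the closure, from 0 (fully open) to 1 (shut), then the shift along the tool's x, y, z in cm, then the turn about the tool's z in degrees. In form: [[gripper, dx, dy, dz, spin], ...]. A call has 1 to 10 rows; each row is the pose to reach, as a shift and turn from the pose commanded when the call began, along the tool's axes at that moment; what a row does not reach only later rows make up. A row lasts 1/10 s, in which the tool goes at most 50 mm and 8.59 degrees, less where a joint would pass 70% of its speed; a pose out of reach is approached as far as the arm can. A call with a gripper value outside its range is refused whole. The fingers move at their own pace and stop on an object; the grip force is fixed at half the most. Time passes only in rows, so rows that repeat a pose let the fingers close. It gives the time, the measured TCP pose, the force, the opening and the grip force at its end, in the units of the state.
- ctrl.read_state(): the state, without advancing time (a new reading comes with each control period).
- ctrl.get_image(name): name is "scene" or "top" or "wrist"; returns (picture, depth): 400x640x3 uint8, red, green, blue; 400x640 float32, mm along the optical axis (not along the pixel's ray), 0 where there is no reading.
- ctrl.calibration(name): a dict with "vfov" (degrees; the focal length in pixels is half the picture's height over the tangent of half this angle, whatever the lens; pixels are square), "cx", "cy" (the principal point, pixels), "k1" (the pictures are not rectified: a ray, as slopes to the right and down, at radius r is drawn at 1 + k1 r^2 times it, then the intrinsics apply), "extrinsics" (4x4, takes a point from camera to world coordinates); the wrist camera has in their place "mount" (4x4, takes a point from camera to tool coordinates, whose origin is the TCP and whose axes are the flange's). Camera axes: x right, y down, z forward; pixel columns grow to the right and rows downward; lengths in mm; the calibration is good to about 2 mm. A picture is of the moment at which its call begins: read the wrist's pose just before it. calibration takes no time and is no camera call.
- ctrl.finish_job(): hands the job in; it is judged then, once.
Trained networks look in the newest picture that a camera, given by its name, has taken for a name from the list of things; names that differ only in an ending like _2 or _b are one class to them, and where a whole thing is asked for, a point or a joint stands for the part that bears it (a point fixed in the world has none). Each returns a list of dicts, best first, with "confidence" (0 to 1); they miss things now and then, are a little off and sometimes report something else, mostly with a low value. They report only what shows in the picture. A call takes as long as a camera call.
- ctrl.search_frame(camera, name): "bbox" ([left, top, right, bottom] in pixels, round what is visible of it).
- ctrl.trace(camera, name): "pixels" (400x640 bool, what is visible of it) and "bbox" ([left, top, right, bottom] in pixels, round what is visible of it).
The state is a dict: "clock": time; "qpos": joint angles; "qd": joint speeds; "tau": joint torques, N m; "eef_pos": TCP position; "tool_rot": TCP orientation; "force": force on the tool from outside, world axes, zero at the start; "torque": the same for the moment, N m; "width": finger opening in mm; "gripper_force": force on a finger pad.
Only numpy, scipy, OpenCV 4.12 (cv2) and the standard library are available. Lean on these libraries where they do the work, as an engineer would, in place of code of your own. Each camera call takes 0.05 s, during which the arm holds its last target. There are 200 camera calls.

## Working session

There is one attempt and no reset: what is moved stays moved. The work goes in short steps, Python scripts to look and compute and a tool call to move; the robot and the scene stay as the last step left them, time stands still between calls to the robot, and variables do not carry over. Pictures are saved under pics/ and viewed, at most 10 in all, crops included, and the job is handed in when it is done.

Besides the shell and the picture viewer there is one more tool, called after "Request:" as name([rows], argument=value, ...), one row to a line, values as JSON. play_rows: Moves the arm, as the interface text tells. Its arguments: {"type":"object","properties":{"targets":{"type":"array"}},"required":["targets"]}

```bash
mkdir -p pics
python3 - <<'E'
from cell import ctrl
import cv2,numpy as np
s=ctrl.read_state(); print({k:np.round(v,3).tolist() for k,v in s.items()})
for n in("scene","top"):
    im,d=ctrl.get_image(n); cv2.imwrite(f"pics/{n}0.png",im[:,:,::-1]); np.save(f"{n}_d.npy",d)
    c=ctrl.calibration(n); print(n,{k:np.round(v,4).tolist() for k,v in c.items()})
print(ctrl.calibration("wrist"))
E
```

```text
{'clock': 0.0, 'qpos': [1.136, 0.629, 0.038, 1.518, -0.027, 0.996, -0.02], 'qd': [0.001, 0.002, 0.002, -0.001, -0.0, 0.001, 0.002], 'tau': [-0.001, -56.34, 1.226, -19.344, 0.011, 0.011, -0.0], 'eef_pos': [234.148, -605.755, 255.398], 'tool_rot': [-3.14, 0.0, 0.369], 'force': [0.325, -0.259, 0.078], 'torque': [0.072, -0.003, 0.012], 'gripper_force': 0.0, 'width': 85.178}
scene {'vfov': 55.4746, 'cx': 315.6399, 'cy': 199.5611, 'k1': -0.0663, 'extrinsics': [[-0.7858, 0.5247, -0.3275, 888.3849], [0.6184, 0.656, -0.4328, 480.3153], [-0.0122, -0.5426, -0.8399, 896.3572], [0.0, 0.0, 0.0, 1.0]]}
top {'vfov': 46.5988, 'cx': 320.0629, 'cy': 195.2068, 'k1': -0.1093, 'extrinsics': [[0.0106, -0.9943, 0.1057, 468.3344], [-0.9999, -0.0116, -0.0096, 44.0622], [0.0108, -0.1056, -0.9944, 1238.0871], [0.0, 0.0, 0.0, 1.0]]}
{'vfov': 66.41195756843446, 'cx': 322.35710044194064, 'cy': 203.89514378085664, 'k1': -0.026153838843231383, 'mount': array([[-1.13981147e-03, -9.55235996e-01, -2.95842681e-01,
         7.41363900e+01],
       [ 9.99999331e-01, -1.14665281e-03, -1.50372730e-04,
         3.51742823e-01],
       [-1.95587397e-04, -2.95842655e-01,  9.55236665e-01,
        -1.17528182e+02],
       [ 0.00000000e+00,  0.00000000e+00,  0.00000000e+00,
         1.00000000e+00]])}
```

View pics/scene0.png

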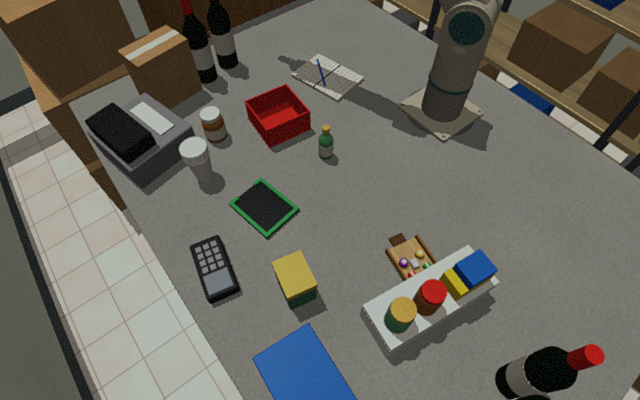

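View pics/top0.png

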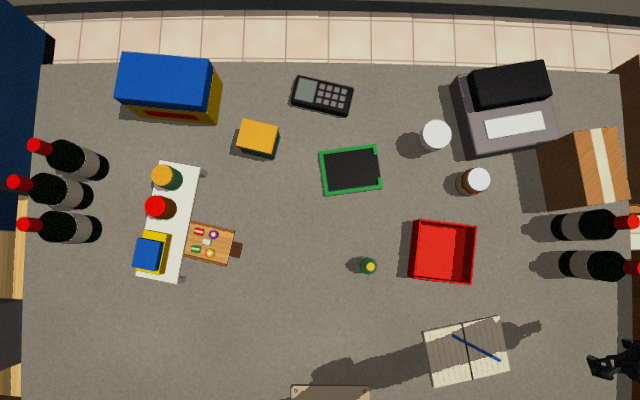

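The scene view shows the shelf with the tray's sweets and tab at (410,255), the tub at (278,112) and the holder at (264,207). The top view shows the tab at (236,250), the holder at (350,170), the tub at (443,252) and the miniature at (368,265).

```bash
cat > h.py <<'E'
from cell import ctrl
import cv2,numpy as np
from scipy.spatial.transform import Rotation as R
def cam(n):
    c=ctrl.calibration(n); f=200/np.tan(np.radians(c["vfov"]/2))
    K=np.array([[f,0,c["cx"]],[0,f,c["cy"]],[0,0,1.]])
    if n=="wrist":
        s=ctrl.read_state(); T=np.eye(4); T[:3,:3]=R.from_euler("xyz",s["tool_rot"]).as_matrix(); T[:3,3]=s["eef_pos"]; E=T@c["mount"]
    else: E=c["extrinsics"]
    return K,np.array([c["k1"],0,0,0]),E
def rays(C,uv):
    K,D,E=C; p=cv2.undistortPoints(np.asarray(uv,float).reshape(-1,1,2),K,D)[:,0]
    return np.c_[p,np.ones(len(p))]
def at_z(C,uv,z):
    r=rays(C,uv)@C[2][:3,:3].T; o=C[2][:3,3]
    return o+r*((z-o[2])/r[:,2])[:,None]
def at_d(C,uv,d):  # d along axis
    return (rays(C,uv)*np.asarray(d)[:,None])@C[2][:3,:3].T+C[2][:3,3]
def mask_pts(C,m,d):
    v,u=np.nonzero(m&(d>0)); return at_d(C,np.c_[u,v],d[v,u])
def rect(p):
    (c,wh,a)=cv2.minAreaRect(p[:,:2].astype(np.float32)); return np.round(c,1),np.round(wh,1),round(a,1)
E
python3 - <<'E'
from h import *
for cn in("top","scene"):
    C=cam(cn); im,d=ctrl.get_image(cn)
    for n in ["tray","riser","tub","holder","miniature","gum_jar","gift_tin","cup_stack","tray_tab"]:
        r=ctrl.trace(cn,n)
        for q in r[:1]:
            p=mask_pts(C,q["pixels"],d)
            if len(p)<5: print(cn,n,"few"); continue
            z=p[:,2]; print(cn,n,round(q["confidence"],2),q["bbox"],"n",len(p),"med",np.round(np.median(p,0)),"z",np.round(np.percentile(z,[2,50,98])),"rect",*rect(p))
            hi=p[z>np.percentile(z,98)-12]; print("   top rect",*rect(hi))
            np.save(f"m_{cn}_{n}.npy",q["pixels"])
E
```

```text
top tray 0.93 [181.7, 219.9, 240.6, 265.7] n 1505 med [464. 310.   9.] z [ 2.  9. 26.] rect [467.6 312.6] [149.2 100.5] 79.5
   top rect [466.  311.1] [141.3  97.4] 77.6
top riser 0.8 [130.9, 162.0, 209.5, 283.9] n 5520 med [519. 407.  83.] z [ 70.  83. 166.] rect [525.9 438. ] [156.5 300.3] 80.4
   top rect [529.5 425. ] [ 58.4 249.8] 79.4
top tub 0.98 [408.3, 221.1, 479.5, 284.3] n 3883 med [ 453. -293.    7.] z [-0.  7. 82.] rect [ 452.6 -296.1] [180.  166.5] 83.9
   top rect [ 453.5 -282. ] [151.2 152.1] 82.8
top holder 0.76 [320.5, 143.1, 385.7, 197.1] n 2579 med [669. -48.   5.] z [-1.  5. 17.] rect [668.8 -49. ] [123.6 157.6] 9.4
   top rect [669.  -48.4] [122.8 154.9] 9.0
top miniature 0.52 [359.4, 254.1, 378.1, 272.6] n 246 med [419. -82.  84.] z [ 33.  84. 123.] rect [416.3 -84.8] [40.7 42.7] 68.1
   top rect [418.6 -87.3] [21.2 19.3] 63.9
top gift_tin 0.58 [234.5, 120.9, 281.4, 158.5] n 1370 med [731. 189. 100.] z [  3. 100. 105.] rect [751.6 201.6] [116.2  97.7] 77.1
   top rect [737.6 193.6] [94.2 73.8] 77.2
top cup_stack 0.7 [413.5, 117.2, 451.7, 154.4] n 903 med [ 737.
[... 1178 characters left out ...]
.59 [199.6, 106.3, 229.0, 138.9] n 769 med [ 641. -345.   73.] z [  4.  73. 104.] rect [ 619.2 -417. ] [184.   71.6] 73.6
   top rect [ 634.7 -365.6] [61.2 57.6] 62.4
scene gift_tin 0.86 [272.4, 248.9, 318.8, 311.5] n 1769 med [742. 206. 101.] z [  2. 101. 105.] rect [724.2 171. ] [142.3  87.8] 76.8
   top rect [737.1 192.6] [94.4 72.5] 76.8
scene cup_stack 0.78 [180.8, 135.0, 212.0, 179.5] n 1006 med [ 746. -234.  116.] z [ 10. 116. 131.] rect [ 757.2 -273.6] [ 72.9 123.4] 38.2
   top rect [ 740.9 -253.3] [74.1 70.6] 58.0
scene tray_tab 0.75 [385.6, 231.5, 435.5, 283.2] n 1135 med [460. 294.  10.] z [ 4. 10. 26.] rect [461.6 296.4] [125.  97.] 77.0
   top rect [464.4 311.2] [93.7 96.9] 77.8
```

Run:
```python
from h import *
C=cam("top"); im,d=ctrl.get_image("top")
m=np.load("m_top_tray.npy"); m=cv2.dilate(m.astype(np.uint8),np.ones((5,5)))>0
hsv=cv2.cvtColor(im,cv2.COLOR_RGB2HSV)
# dark tab: brown hue, low value
dark=(hsv[...,2]<110)&(hsv[...,1]>90)&m
n,l,st,ce=cv2.connectedComponentsWithStats(dark.astype(np.uint8))
for i in range(1,n):
    if st[i,4]>30:
        v,u=np.nonzero(l==i); print(st[i],rect(at_z(C,np.c_[u,v],8)))
# holder: green rim pixel fractions on the two short sides
C2=cam("scene"); im2,d2=ctrl.get_image("scene")
for C_,i_ in((C,im),(C2,im2)):
  hh=cv2.cvtColor(i_,cv2.COLOR_RGB2HSV); g=(hh[...,0]>45)&(hh[...,0]<80)&(hh[...,1]>120)&(hh[...,2]>60)
  v,u=np.nonzero(g); p=at_z(C_,np.c_[u,v],14); k=np.hypot(p[:,0]-669,p[:,1]+49)<110
  p=p[k]; print("rim rect",rect(p)); c=np.array(rect(p)[0]); a=np.radians(99.2); q=(p[:,:2]-c)@np.array([[np.cos(a),-np.sin(a)],[np.sin(a),np.cos(a)]])
  for s in(1,-1): 
    e=q[s*q[:,0]>68]; print(s,np.histogram(e[:,1],bins=np.arange(-64,65,8))[0])
a=cv2.resize(im[205:285,120:250],None,fx=3,fy=3,interpolation=2); b=cv2.resize(im[135:205,310:395],None,fx=3,fy=3,interpolation=2)
o=np.zeros((240,650,3),np.uint8); o[:240,:390]=a; o[:210,390:645]=b; cv2.imwrite("pics/crop1.png",o[:,:,::-1])
```

```text
[229 242  14  16 157] (array([452.7, 253.8]), array([27.8, 38.2]), 77.3)
rim rect (array([668.8, -47.3]), array([120.8, 154.5]), 8.6)
1 [ 6 10  9 10 10 10 12  9 12  9 11 11 10 13 10  6]
-1 [ 7 10  9 10  3  0  0  0  0  0  0  2  9 10  9  6]
rim rect (array([669.2, -48.9]), array([122.4, 156.8]), 8.7)
1 [ 6  8 10 11 11  8  9  9 10 10 10 10 10 10 11  4]
-1 [5 9 9 8 3 0 0 0 0 0 0 0 7 9 7 5]
```

View pics/crop1.png

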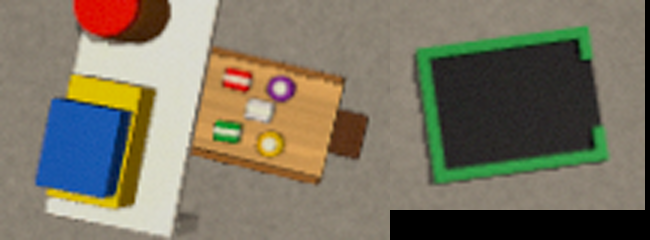

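Top view: the tab is at (452.7, 253.8) with the tray's +x at about -102.6°. The holder's gap is on the −y side, so its +x is at about -81°.

```bash
cat >> h.py <<'E'
def go(*wps,frm=None):
    """waypoints (x,y,z,yawdeg) -> shift cm / spin deg from present pose"""
    s=ctrl.read_state(); p=np.array(s["eef_pos"]); M=R.from_euler("xyz",s["tool_rot"]).as_matrix()
    yaw=np.degrees(s["tool_rot"][2]); out=[]
    print("t",s["clock"],"tcp",np.round(p,1),"rot",np.round(np.degrees(s["tool_rot"]),1),"F",np.round(s["force"],1),"w",round(float(s["width"]),1),"gf",s["gripper_force"])
    for w in wps:
        d=M.T@(np.array(w[:3])-p)/10; sp=-((w[3]-yaw+180)%360-180); print(w,"->",np.round(d,2),"spin",round(sp,1))
E
python3 -c "
from h import *
go((600,-150,260,50),(500,150,260,77.4),(452.3,252,180,77.4))
p=np.load('m_top_riser.npy'); C=cam('top'); d=np.load('top_d.npy'); q=mask_pts(C,p,d); q=q[(q[:,2]>74)&(q[:,2]<90)]; print(rect(q))
print(cv2.boxPoints(cv2.minAreaRect(q[:,:2].astype(np.float32))))"
```

```text
t 1.2 tcp [ 234.3 -606.3  256.3] rot [180.   -0.   21.1] F [ 0.1  0.  -0.3] w 85.3 gf 0.0
(600, -150, 260, 50) -> [ 50.56 -29.38  -0.37] spin -28.9
(500, 150, 260, 77.4) -> [ 52.04 -60.97  -0.37] spin -56.3
(452.3, 252, 180, 77.4) -> [ 51.27 -72.21   7.63] spin -56.3
(array([521.7, 416.1]), array([112.3, 300.2]), 80.1)
[[364.1374  386.51215]
 [659.9533  335.13007]
 [679.1673  445.74847]
 [383.35138 497.13055]]
```

Request:
play_rows([
  [0, 50.5, -29.5, -0.5, -29],
  [0, 50.5, -29.5, -0.5, -29],
  [0, 50.5, -29.5, -0.5, -29],
  [0, 50.5, -29.5, -0.5, -29],
  [0, 50.5, -29.5, -0.5, -29],
  [0, 50.5, -29.5, -0.5, -29],
  [0, 50.5, -29.5, -0.5, -29],
  [0, 50.5, -29.5, -0.5, -29],
  [0, 50.5, -29.5, -0.5, -29],
  [0, 50.5, -29.5, -0.5, -29],
])

```text
clock: 2.2
eef_pos: [547.2, -213.8, 260.9]
tool_rot: [3.141, -0.0, 0.875]
force: [0.4, -0.1, 0.0]
width: 85.3
gripper_force: 0.0
```

```bash
python3 -c "
from h import *
go((500,150,260,77.4),(452.3,252,160,77.4))"
```

```text
t 2.2 tcp [ 547.2 -213.8  260.9] rot [180.   -0.   50.1] F [ 0.4 -0.1  0. ] w 85.3 gf 0.0
(500, 150, 260, 77.4) -> [ 24.89 -26.95   0.07] spin -27.3
(452.3, 252, 160, 77.4) -> [ 29.66 -37.16  10.06] spin -27.3
```

Request:
play_rows([
  [0, 25, -27, 0, -27],
  [0, 25, -27, 0, -27],
  [0, 25, -27, 0, -27],
  [0, 25, -27, 0, -27],
  [0, 25, -27, 0, -27],
  [0, 25, -27, 0, -27],
  [0, 29.5, -37, 10, -27],
  [0, 29.5, -37, 10, -27],
  [0, 29.5, -37, 10, -27],
  [0, 29.5, -37, 10, -27],
])

```text
clock: 3.2
eef_pos: [451.5, 248.1, 161.0]
tool_rot: [3.141, -0.001, 1.346]
force: [-0.2, 0.2, -0.7]
width: 85.4
gripper_force: 0.0
```

```bash
cat > look.py <<'E'
from h import *
import sys
C=cam("wrist"); im,d=ctrl.get_image("wrist"); cv2.imwrite("pics/"+sys.argv[1]+".png",im[:,:,::-1])
hsv=cv2.cvtColor(im,cv2.COLOR_RGB2HSV)
m=np.zeros(d.shape,bool)
r=ctrl.trace("wrist","tray")
if r: m=r[0]["pixels"]; print("tray",r[0]["confidence"],r[0]["bbox"])
m=cv2.dilate(m.astype(np.uint8),np.ones((5,5)))>0
dark=((hsv[...,2]<110)&(hsv[...,1]>90)&m).astype(np.uint8)
n,l,st,ce=cv2.connectedComponentsWithStats(cv2.morphologyEx(dark,cv2.MORPH_OPEN,np.ones((5,5))))
for i in range(1,n):
    if st[i,4]>300:
        p=mask_pts(C,l==i,d); z=np.median(p[:,2]); p=p[abs(p[:,2]-z)<6]; print("dark",st[i],"z",round(z,1),rect(p))
go((452.3,252,160,77.4))
E
python3 look.py w1
```

```text
tray 0.72 [259.0, 25.5, 385.7, 203.9]
dark [ 258   31   96  114 5557] z 8.2 (array([462.9, 340.8]), array([84. , 69.2]), 78.2)
dark [370  92  12  49 446] z 23.8 (array([509.3, 305.9]), array([37.7,  5.8]), 78.3)
dark [ 301  175   43   28 1179] z 7.8 (array([451.6, 253.3]), array([25.9, 38.6]), 77.0)
t 3.3 tcp [447.3 253.4 159.2] rot [-1.797e+02 -1.000e-01  7.780e+01] F [-0.9  0.1  0.1] w 85.3 gf 0.0
(452.3, 252, 160, 77.4) -> [-0.03  0.52 -0.08] spin 0.4
```

View pics/w1.png

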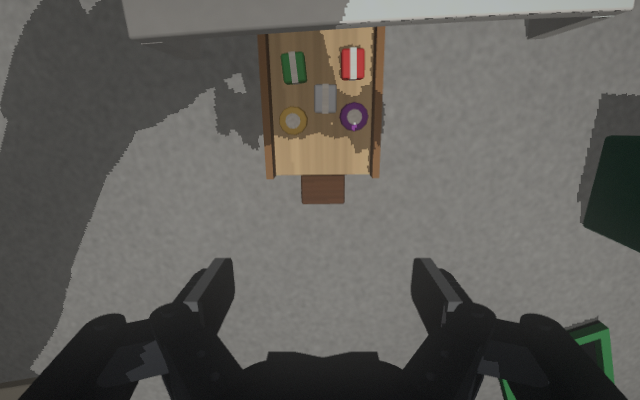

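The wrist view shows the tab at (323,189) and sweets well back from the front edge; this agrees with the top camera (within 1 mm).

```bash
python3 -c "
from h import *
print(ctrl.finger_overhang)
go((452,252.5,60,77.4),(452,252.5,28,77.4))"
```

```text
25.0
t 3.3 tcp [447.3 253.4 159.2] rot [-1.797e+02 -1.000e-01  7.780e+01] F [-0.9  0.1  0.1] w 85.3 gf 0.0
(452, 252.5, 60, 77.4) -> [-0.01  0.53  9.92] spin 0.4
(452, 252.5, 28, 77.4) -> [-1.000e-02  5.500e-01  1.312e+01] spin 0.4
```

Request:
play_rows([
  [0, 0, 0, 3, 0],
  [0, 0, 0, 6, 0],
  [0, 0, 0, 9, 0],
  [0, 0, 0, 10, 0],
  [0, 0, 0, 10, 0],
  [0, 0, 0, 10, 0],
])

```text
clock: 3.9
eef_pos: [452.5, 246.8, 62.5]
tool_rot: [3.141, -0.001, 1.346]
force: [-0.3, -0.8, -0.6]
width: 85.6
gripper_force: 0.0
```

```bash
python3 -c "
from h import *
go((452,252.5,28,77.4))"
```

```text
t 3.9 tcp [452.5 246.8  62.5] rot [ 1.799e+02 -1.000e-01  7.710e+01] F [-0.3 -0.8 -0.6] w 85.6 gf 0.0
(452, 252.5, 28, 77.4) -> [ 0.54 -0.18  3.45] spin -0.3
```

Request:
play_rows([
  [0, 0.5, 0, 2, 0],
  [0, 0.5, 0, 3.5, 0],
  [0, 0.5, 0, 3.8, 0],
  [0.3, 0.5, 0, 3.8, 0],
  [0.6, 0.5, 0, 3.8, 0],
  [0.7, 0.5, 0, 3.8, 0],
  [0.7, 0.5, 0, 3.8, 0],
  [0.7, 0.5, 0, 3.8, 0],
  [0.7, 0.5, 0, 3.8, 0],
])

```text
clock: 4.8
eef_pos: [453.5, 251.7, 24.9]
tool_rot: [3.14, -0.001, 1.347]
force: [-0.4, -0.5, 8.3]
width: 38.0
gripper_force: 59.8
```

```bash
python3 -c "
from h import *
go((452-33,252.5-146,24,77.4))"
```

```text
t 4.8 tcp [453.5 251.7  24.9] rot [ 1.799e+02 -1.000e-01  7.710e+01] F [-0.4 -0.5  8.3] w 38.0 gf 59.81792449951172
(419, 106.5, 24, 77.4) -> [-14.93  -0.14   0.07] spin -0.3
```

Request:
play_rows([
  [0.7, -0.3, 0, -0.05, 0],
  [0.7, -0.9, 0, -0.05, 0],
  [0.7, -1.8, 0, -0.05, 0],
  [0.7, -2.9, 0, -0.05, 0],
  [0.7, -4.1, 0, -0.05, 0],
  [0.7, -5.3, 0, -0.05, 0],
  [0.7, -6.5, 0, -0.05, 0],
  [0.7, -7.7, 0, -0.05, 0],
  [0.7, -8.9, 0, -0.05, 0],
  [0.7, -10.1, 0, -0.05, 0],
])

```text
clock: 5.8
eef_pos: [431.3, 154.1, 24.8]
tool_rot: [3.14, -0.004, 1.347]
force: [1.2, 4.6, 7.3]
width: 38.0
gripper_force: 60.9
```

Request:
play_rows([
  [0.7, -1.2, 0, 0, 0],
  [0.7, -2.4, 0, 0, 0],
  [0.7, -3.4, 0, 0, 0],
  [0.7, -4.2, 0, 0, 0],
  [0.7, -4.7, 0, 0, 0],
  [0.7, -5, 0, 0, 0],
  [0.7, -5, 0, 0, 0],
  [0.7, -5, 0, 0, 0],
])

```text
clock: 6.6
eef_pos: [419.9, 105.3, 24.8]
tool_rot: [3.14, -0.004, 1.347]
force: [0.4, 3.0, 9.1]
width: 37.9
gripper_force: 61.2
```

Request:
play_rows([
  [0.4, 0, 0, 0, 0],
  [0.1, 0, 0, 0, 0],
  [0, 0, 0, 0, 0],
  [0, 0, 0, 0, 0],
  [0, 0, 0, -3, 0],
  [0, 0, 0, -8, 0],
  [0, 0, 0, -13, 0],
  [0, 0, 0, -14, 0],
  [0, 0, 0, -14, 0],
  [0, 0, 0, -14, 0],
])

```text
clock: 7.6
eef_pos: [418.8, 103.4, 163.2]
tool_rot: [-3.141, 0.001, 1.345]
force: [0.1, -0.2, 0.7]
width: 85.5
gripper_force: 0.0
```

```bash
python3 look.py w2
python3 - <<'E'
from h import *
for cn in("top","scene"):
    C=cam(cn); im,d=ctrl.get_image(cn)
    for n in("tray","tray_handle"):
        for q in ctrl.trace(cn,n)[:1]:
            p=mask_pts(C,q["pixels"],d); h=p[p[:,2]>30]; print(cn,n,q["bbox"],rect(p),"hi",len(h),rect(h) if len(h)>4 else 0)
    cv2.imwrite(f"pics/{cn}2.png",im[:,:,::-1])
E
```

```text
tray 0.6 [258.8, 0.0, 384.3, 203.8]
dark [ 257    0  120  142 6568] z 8.7 (array([437.8, 196.4]), array([92.5, 84.3]), 78.2)
dark [370  89  12  52 463] z 23.7 (array([476.6, 161.9]), array([40.1,  5.8]), 77.3)
dark [325 116  19  21 301] z 7.9 (array([441.1, 160.1]), array([17.1, 15.8]), 77.1)
dark [ 302  176   42   29 1158] z 7.8 (array([418.5, 106.6]), array([26.7, 38. ]), 78.4)
t 7.7 tcp [418.3 103.7 162.6] rot [-1.799e+02  1.000e-01  7.710e+01] F [-0.3 -0.1 -0. ] w 85.4 gf 0.0
(452.3, 252, 160, 77.4) -> [1.521e+01 1.000e-02 2.400e-01] spin -0.3
top tray [220.7, 233.6, 286.9, 274.4] (array([463.5, 206.5]), array([ 97.4, 146.9]), 35.7) hi 113 (array([464. , 209.9]), array([ 26.9, 163.5]), 9.9)
top tray_handle [217.9, 234.6, 290.2, 274.2] (array([453.8, 202.6]), array([ 97.7, 167.1]), 22.5) hi 133 (array([452.4, 218.3]), array([152.7,  30. ]), 79.0)
scene tray [357.9, 192.2, 410.9, 252.5] (array([437.5, 192.9]), array([206.1,  99. ]), 78.3) hi 138 (array([453.8, 268.2]), array([51.4, 16.7]), 77.2)
scene tray_handle [354.3, 188.6, 416.2, 248.5] (array([431.3, 191.4]), array([211.5, 113.4]), 78.2) hi 141 (array([453.6, 268.2]), array([51.4, 16.9]), 77.8)
```

View pics/w2.png

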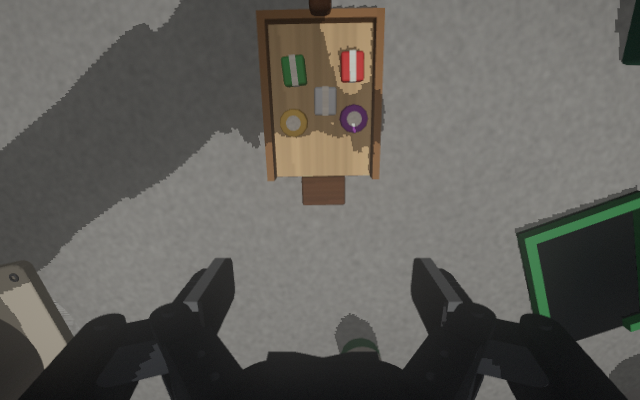

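The tray is out with the sweets still in the middle, and its handle measures (453.7, 268), about 98 mm clear of the shelf. Next is the grip on the handle.

```bash
python3 -c "
from h import *
go((455,270.5,120,77.5),(455,270.5,36,77.5))"
```

```text
t 8.0 tcp [419.  104.4 163.5] rot [-179.9    0.    77.2] F [-0.  -0.   0.2] w 85.5 gf 0.0
(455, 270.5, 120, 77.5) -> [17.   -0.17  4.35] spin -0.3
(455, 270.5, 36, 77.5) -> [17.   -0.17 12.75] spin -0.3
```

Request:
play_rows([
  [0, 5, 0, 0, 0],
  [0, 10, -0.1, 0, 0],
  [0, 14, -0.1, 0, 0],
  [0, 17, -0.1, 2, -0.3],
  [0, 17, -0.1, 6, -0.3],
  [0.3, 17, -0.1, 10, -0.3],
  [0.5, 17, -0.1, 12.7, -0.3],
  [0.6, 17, -0.1, 12.7, -0.3],
  [0.7, 17, -0.1, 12.7, -0.3],
  [0.7, 17, -0.1, 12.7, -0.3],
])

```text
clock: 9.0
eef_pos: [457.0, 271.1, 38.5]
tool_rot: [3.14, -0.002, 1.351]
force: [0.3, 0.9, -0.7]
width: 25.4
gripper_force: 0.0
```

```bash
python3 -c "
from h import *
go((455,270.5,36,77.5))
C=cam('wrist'); im,d=ctrl.get_image('wrist'); cv2.imwrite('pics/w3.png',im[:,:,::-1])"
```

```text
t 9.0 tcp [457.  271.1  38.5] rot [ 1.799e+02 -1.000e-01  7.740e+01] F [ 0.3  0.9 -0.7] w 25.4 gf 0.0
(455, 270.5, 36, 77.5) -> [-0.1  -0.18  0.25] spin -0.1
```

View pics/w3.png

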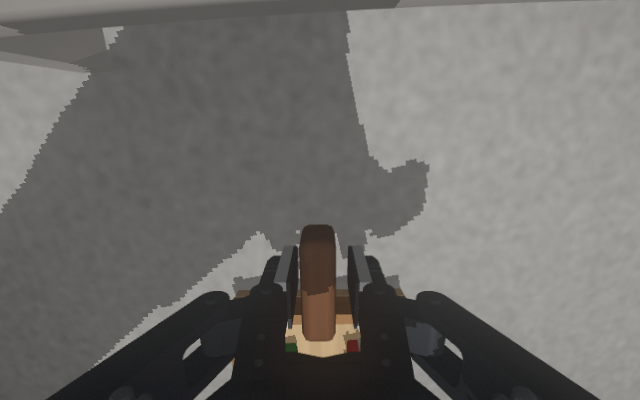

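The bar (col 318) sits between the pads (291 and 352). I'll test light closures and see the force.

Request:
play_rows([
  [0.79, -0.1, -0.1, 0.1, 0],
  [0.8, -0.1, -0.1, 0.1, 0],
  [0.81, -0.1, -0.1, 0.1, 0],
  [0.81, -0.1, -0.1, 0.1, 0],
])

```text
clock: 9.45
eef_pos: [455.2, 269.4, 36.3]
tool_rot: [3.141, -0.0, 1.351]
force: [-0.4, 0.0, 0.6]
width: 16.5
gripper_force: 0.0
```

Request:
play_rows([
  [0.82, 0, 0, 0, 0],
  [0.82, 0, 0, 0, 0],
])

```text
clock: 9.65
eef_pos: [455.3, 269.4, 36.3]
tool_rot: [3.141, -0.0, 1.351]
force: [0.2, -0.4, 3.9]
width: 15.9
gripper_force: 17.3
```

Request:
play_rows([
  [0.83, 0, 0, 0, 0],
  [0.83, 0, 0, 0, 0],
])

```text
clock: 9.85
eef_pos: [455.3, 269.4, 36.4]
tool_rot: [3.141, -0.0, 1.351]
force: [0.2, -0.9, 6.0]
width: 15.4
gripper_force: 40.4
```

Request:
play_rows([
  [0.85, 0, 0, 0, 0],
  [0.85, 0, 0, 0, 0],
])

```text
clock: 10.05
eef_pos: [455.3, 269.5, 36.4]
tool_rot: [3.141, -0.0, 1.351]
force: [-0.2, -0.8, 6.1]
width: 15.2
gripper_force: 58.6
```

Grip force scales with closure (0.82 gives 17 N, 0.85 gives 59 N), which can be used to let the tray pivot. Small lift at full grip to see whether it holds level.

Request:
play_rows([
  [1, 0, 0, -0.3, 0],
  [1, 0, 0, -0.8, 0],
  [1, 0, 0, -1.4, 0],
  [1, 0, 0, -1.5, 0],
  [1, 0, 0, -1.5, 0],
])

```text
clock: 10.55
eef_pos: [455.2, 269.5, 51.3]
tool_rot: [3.141, -0.001, 1.351]
force: [0.4, 0.0, -2.8]
width: 14.9
gripper_force: 58.5
```

```bash
cat > tilt.py <<'E'
from h import *
go()
def fit(cn):
    C=cam(cn); im,d=ctrl.get_image(cn); r=ctrl.trace(cn,"tray")
    if not r: print(cn,"none"); return
    m=cv2.erode(r[0]["pixels"].astype(np.uint8),np.ones((3,3)))>0
    p=mask_pts(C,m,d)
    best=None; rng=np.random.default_rng(0)   # floor plane by RANSAC
    for _ in range(400):
        a=p[rng.choice(len(p),3,False)]; n=np.cross(a[1]-a[0],a[2]-a[0]); L=np.linalg.norm(n)
        if L<200: continue
        n/=L; k=abs((p-a[0])@n)<1.5
        if best is None or k.sum()>best.sum(): best=k
    q=p[best]; c=q.mean(0); n=np.linalg.svd(q-c,full_matrices=False)[2][2]; n*=np.sign(n[2])
    h=n[:2]; print(cn,"inl",best.sum(),"/",len(p),"floor c",np.round(c,1),"tilt deg",round(np.degrees(np.arccos(n[2])),1),"towards",np.round(np.degrees(np.arctan2(h[1],h[0])),0),"rect",rect(p))
fit("scene"); fit("top")
E
python3 tilt.py
```

```text
t 10.55 tcp [455.2 269.5  51.3] rot [180.   -0.   77.4] F [ 0.4  0.  -2.8] w 14.9 gf 58.45685005187988
scene inl 320 / 775 floor c [427.7 146.6  23.5] tilt deg 0.1 towards -146.0 rect (array([440.5, 194.7]), array([199.7,  93.5]), 76.8)
top inl 26 / 32 floor c [478.5 186.2  32.5] tilt deg 79.6 towards 168.0 rect (array([479. , 187.7]), array([93.1,  6.9]), 78.0)
```

At full grip the tray lifts level (0.1°). Lift high, then carry it to the tub approaching from its +x side.

Request:
play_rows([
  [1, 0, 0, -0.5, 0],
  [1, 0, 0, -1.5, 0],
  [1, 0, 0, -3, 0],
  [1, 0, 0, -5, 0],
  [1, 0, 0, -7.2, 0],
  [1, 0, 0, -9.4, 0],
  [1, 0, 0, -11.3, 0],
  [1, 0, 0, -12.6, 0],
  [1, 0, 0, -13.3, 0],
  [1, 0, 0, -13.5, 0],
])

```text
clock: 11.75
eef_pos: [455.2, 269.5, 186.9]
tool_rot: [3.141, -0.001, 1.351]
force: [-0.3, -0.1, -2.0]
width: 15.3
gripper_force: 58.5
```

```bash
python3 -c "
from h import *
go((633,-272,186,2))"; python3 tilt.py
```

```text
t 11.75 tcp [455.2 269.5 186.9] rot [179.9  -0.   77.4] F [-0.3 -0.1 -2. ] w 15.3 gf 58.51743936538696
(633, -272, 186, 2) -> [-48.97  29.15   0.09] spin 75.4
t 11.75 tcp [455.2 269.5 186.9] rot [179.9  -0.   77.4] F [-0.3 -0.1 -2. ] w 15.3 gf 58.51743936538696
scene inl 474 / 1023 floor c [430.3 147.4 159.7] tilt deg 0.7 towards -173.0 rect (array([422.6, 140.2]), array([298.2, 108.5]), 56.8)
top inl 556 / 1205 floor c [441.7 162.7 156.9] tilt deg 0.4 towards -124.0 rect (array([444.2, 167.4]), array([154.2,  67.3]), 76.6)
```

Request:
play_rows([
  [1, -0.3, 0.2, 0, 0.5],
  [1, -1.2, 0.7, 0, 1.8],
  [1, -2.6, 1.6, 0, 4],
  [1, -4.7, 2.8, 0, 7.2],
  [1, -7.3, 4.3, 0, 11.2],
  [1, -10.5, 6.2, 0, 16.1],
  [1, -14, 8.3, 0, 21.5],
  [1, -17.5, 10.4, 0, 26.9],
  [1, -21, 12.5, 0, 32.3],
  [1, -24.5, 14.6, 0, 37.7],
])

```text
clock: 12.95
eef_pos: [544.1, -5.1, 185.9]
tool_rot: [3.141, 0.001, 0.686]
force: [0.5, 1.0, -1.5]
width: 14.8
gripper_force: 58.5
```

Request:
play_rows([
  [1, -1.5, 3.8, 0, 5.4],
  [1, -3, 7.6, 0, 10.8],
  [1, -4.5, 11.4, 0, 16.2],
  [1, -6, 15.2, 0, 21.6],
  [1, -7.4, 18.7, 0, 26.5],
  [1, -8.5, 21.5, 0, 30.5],
  [1, -9.4, 23.7, 0, 33.7],
  [1, -10, 25.3, 0, 35.9],
  [1, -10.4, 26.3, 0, 37.2],
  [1, -10.5, 26.5, 0, 37.7],
])

```text
clock: 13.95
eef_pos: [631.9, -275.0, 185.5]
tool_rot: [3.141, 0.001, 0.031]
force: [0.0, 0.8, -2.1]
width: 15.1
gripper_force: 58.5
```

```bash
python3 -c "
from h import *
go((633,-272,150,2),(633,-272,122,2))"; python3 tilt.py
python3 - <<'E'
from h import *
im,d=ctrl.get_image("scene"); t=ctrl.get_image("top")[0]
o=np.hstack([cv2.resize(im[60:260,150:350],None,fx=2,fy=2),cv2.resize(t[120:320,340:540],None,fx=2,fy=2)]); cv2.imwrite("pics/s4.png",o[:,:,::-1])
E
```

```text
t 13.95 tcp [ 631.9 -275.   185.5] rot [1.799e+02 1.000e-01 1.800e+00] F [ 0.   0.8 -2.1] w 15.1 gf 58.53806018829346
(633, -272, 150, 2) -> [ 0.12 -0.3   3.55] spin -0.2
(633, -272, 122, 2) -> [ 0.12 -0.3   6.35] spin -0.2
t 13.95 tcp [ 631.9 -275.   185.5] rot [1.799e+02 1.000e-01 1.800e+00] F [ 0.   0.8 -2.1] w 15.1 gf 58.53806018829346
scene inl 270 / 728 floor c [ 517.9 -278.4  158.2] tilt deg 0.4 towards 120.0 rect (array([ 555.4, -274.9]), array([197.4,  97.4]), 2.6)
top inl 723 / 1788 floor c [ 528.6 -277.6  156.6] tilt deg 0.3 towards -165.0 rect (array([ 543.9, -273.7]), array([104.3, 177.1]), 86.7)
```

View pics/s4.png

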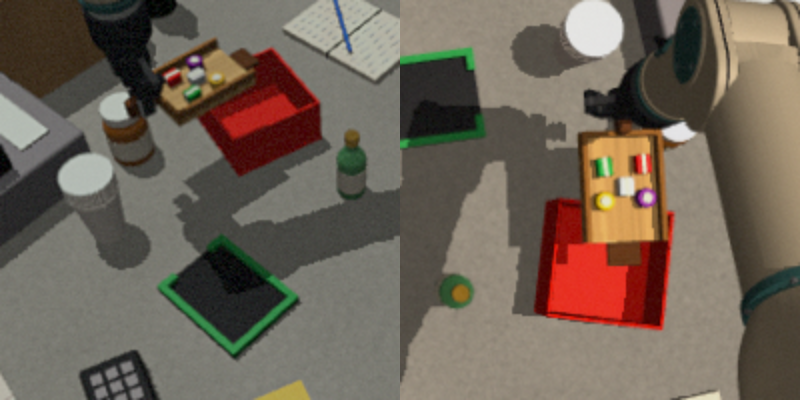

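The tray is level over the tub's near wall with all five sweets in it. Lowering towards the rim.

Request:
play_rows([
  [1, 0, -0.3, 0.4, 0],
  [1, 0, -0.3, 1.2, 0],
  [1, 0, -0.3, 2.2, 0],
  [1, 0, -0.3, 3.2, 0],
  [1, 0, -0.3, 4.2, 0],
  [1, 0, -0.3, 5.2, 0],
  [1, 0, -0.3, 5.9, 0],
  [1, 0, -0.3, 6.3, 0],
  [1, 0, -0.3, 6.6, 0],
  [1, 0, -0.3, 6.7, 0],
])

```text
clock: 15.25
eef_pos: [632.7, -269.4, 118.9]
tool_rot: [-3.142, -0.0, 0.035]
force: [-0.2, -0.3, -1.9]
width: 15.1
gripper_force: 58.6
```

Request:
play_rows([
  [1, 0, 0, 0.1, 0],
  [1, 0, 0, 0.2, 0],
  [1, 0, 0, 0.2, 0],
])

```text
clock: 15.55
eef_pos: [632.8, -269.4, 117.2]
tool_rot: [3.141, -0.0, 0.035]
force: [-0.5, 0.4, -2.2]
width: 15.2
gripper_force: 58.6
```

Request:
play_rows([
  [0.82, 0, 0, 0, 0],
  [0.82, 0, 0, 0, 0],
  [0.82, -0.1, 0, -0.4, 0],
  [0.82, -0.2, 0, -0.6, 0],
  [0.82, -0.3, 0, -0.8, 0],
])

```text
clock: 16.05
eef_pos: [629.7, -269.5, 125.5]
tool_rot: [3.141, -0.0, 0.035]
force: [0.1, -0.3, -1.9]
width: 15.9
gripper_force: 31.4
```

```bash
python3 tilt.py
```

```text
t 16.05 tcp [ 629.7 -269.5  125.5] rot [180.  -0.   2.] F [ 0.1 -0.3 -1.9] w 15.9 gf 31.41283392906189
scene inl 203 / 630 floor c [ 510.  -276.3   98.1] tilt deg 1.1 towards -117.0 rect (array([ 534.3, -270.3]), array([233.4,  97.2]), 7.0)
top inl 598 / 1584 floor c [ 526.4 -273.6   96.9] tilt deg 0.7 towards -109.0 rect (array([ 531. , -271.2]), array([158.5,  95.3]), 2.0)
```

Request:
play_rows([
  [0.816, 0, 0, 0, 0],
  [0.816, 0, 0, 0, 0],
  [0.816, 0, 0, 0, 0],
])

```text
clock: 16.55
eef_pos: [629.6, -269.5, 124.9]
tool_rot: [-3.142, 0.0, 0.035]
force: [-1.4, -1.1, -3.0]
width: 15.9
gripper_force: 14.2
```

```bash
python3 tilt.py
```

```text
t 16.55 tcp [ 629.6 -269.5  124.9] rot [-180.    0.    2.] F [-1.4 -1.1 -3. ] w 15.9 gf 14.17244017124176
scene inl 192 / 554 floor c [ 519.1 -270.8   90.7] tilt deg 4.4 towards -166.0 rect (array([ 541. , -271.9]), array([223.2,  96.1]), 2.0)
top inl 617 / 1663 floor c [ 530.1 -276.3   89. ] tilt deg 4.6 towards -174.0 rect (array([ 535.8, -272.3]), array([167.9,  98.2]), 1.9)
```

At about 14 N the tray droops onto the rim (4.5° nose-down). Raising the handle along the arc.

Request:
play_rows([
  [0.816, -0.1, 0, -0.3, 0],
  [0.816, -0.2, 0, -0.7, 0],
  [0.816, -0.4, 0, -1.1, 0],
  [0.816, -0.6, 0, -1.5, 0],
  [0.816, -0.9, 0, -1.9, 0],
  [0.816, -1.1, 0, -2.3, 0],
  [0.816, -1.1, 0, -2.3, 0],
])

```text
clock: 17.45
eef_pos: [618.7, -270.2, 148.9]
tool_rot: [3.141, -0.001, 0.035]
force: [0.4, -0.0, -2.5]
width: 16.1
gripper_force: 14.1
```

```bash
python3 tilt.py
```

```text
t 17.45 tcp [ 618.7 -270.2  148.9] rot [ 1.8e+02 -1.0e-01  2.0e+00] F [ 0.4 -0.  -2.5] w 16.1 gf 14.13809671998024
scene inl 167 / 559 floor c [ 510.  -269.8  102. ] tilt deg 11.2 towards -167.0 rect (array([ 547. , -269.2]), array([190.1,  95.3]), 4.2)
top inl 593 / 1666 floor c [ 522.9 -273.1  102.1] tilt deg 10.2 towards -165.0 rect (array([ 526.3, -270.6]), array([153.9,  96.9]), 0.9)
```

Request:
play_rows([
  [0.814, 0, 0, 0, 0],
  [0.814, 0, 0, 0, 0],
  [0.814, 0, 0, 0, 0],
  [0.814, 0, 0, 0, 0],
])

```text
clock: 18.05
eef_pos: [618.6, -269.9, 148.0]
tool_rot: [3.142, 0.0, 0.035]
force: [-0.4, 0.0, -1.3]
width: 16.0
gripper_force: 5.1
```

```bash
python3 tilt.py
```

```text
t 18.05 tcp [ 618.6 -269.9  148. ] rot [180.   0.   2.] F [-0.4  0.  -1.3] w 16.0 gf 5.072498694062233
scene inl 183 / 594 floor c [ 518.5 -270.1   90.3] tilt deg 16.7 towards -173.0 rect (array([ 549.4, -272.5]), array([185.2,  96.9]), 0.6)
top inl 477 / 1316 floor c [ 528.7 -271.2   91.2] tilt deg 16.7 towards 180.0 rect (array([ 528.9, -271.1]), array([143.9,  94.9]), 1.9)
```

Request:
play_rows([
  [0.8145, -0.2, 0, -0.3, 0],
  [0.8145, -0.4, 0, -0.6, 0],
  [0.8145, -0.7, 0, -1, 0],
  [0.8145, -0.9, 0, -1.3, 0],
  [0.814, -1.2, 0, -1.6, 0],
  [0.814, -1.6, 0, -2, 0],
  [0.814, -2, 0, -2.3, 0],
  [0.814, -2.4, 0, -2.7, 0],
  [0.814, -2.8, 0, -3, 0],
  [0.814, -2.8, 0, -3, 0],
])

```text
clock: 19.25
eef_pos: [590.1, -271.1, 178.6]
tool_rot: [3.141, 0.0, 0.035]
force: [-0.3, 0.4, -0.1]
width: 15.8
gripper_force: 5.6
```

```bash
python3 tilt.py
```

```text
t 19.25 tcp [ 590.1 -271.1  178.6] rot [180.   0.   2.] F [-0.3  0.4 -0.1] w 15.8 gf 5.640410631895065
scene inl 129 / 432 floor c [ 534.  -272.3  103.1] tilt deg 36.2 towards -176.0 rect (array([ 552.1, -269.6]), array([123.2,  94.1]), 4.0)
top inl 729 / 1555 floor c [ 524.1 -274.9   93.9] tilt deg 37.6 towards -177.0 rect (array([ 524.5, -271.1]), array([120.7,  96. ]), 1.0)
```

Tilt is about 37°. I'll grip firmly and lift a little for the height condition, then check the sweets.

Request:
play_rows([
  [1, 0, 0, 0, 0],
  [1, 0, 0, 0, 0],
  [1, 0, 0, -1, 0],
  [1, 0, 0, -2.5, 0],
  [1, 0, 0, -3.5, 0],
  [1, 0, 0, -3.5, 0],
  [1, 0, 0, -3.5, 0],
])

```text
clock: 20.15
eef_pos: [590.9, -271.0, 213.7]
tool_rot: [3.141, -0.001, 0.035]
force: [-0.1, -1.1, -1.3]
width: 15.1
gripper_force: 58.7
```

```bash
python3 tilt.py;  cat > sw.py <<'E'
from h import *
import sys
cs={c:(cam(c),ctrl.get_image(c)) for c in("scene","top")}
for c,(C,(im,d)) in cs.items():
    for n in("gold","purple","green","red","silver"):
        for q in ctrl.trace(c,"sweet_"+n)[:1]:
            p=mask_pts(C,q["pixels"],d)
            if len(p): print(c,n,round(q["confidence"],2),np.round(np.median(p,0)))
im=cs["scene"][1][0]; t=cs["top"][1][0]
o=np.hstack([cv2.resize(im[60:200,210:350],None,fx=2.8,fy=2.8),cv2.resize(t[170:310,380:520],None,fx=2.8,fy=2.8)]); cv2.imwrite(f"pics/{sys.argv[1]}.png",o[:,:,::-1])
E
python3 sw.py s5
```

```text
t 20.15 tcp [ 590.9 -271.   213.7] rot [ 1.8e+02 -1.0e-01  2.0e+00] F [-0.1 -1.1 -1.3] w 15.1 gf 58.66261124610901
scene inl 212 / 574 floor c [ 526.6 -280.1  132.6] tilt deg 37.9 towards -178.0 rect (array([ 542.7, -267.4]), array([138. ,  97.1]), 8.0)
top inl 802 / 1728 floor c [ 522.7 -274.2  127.1] tilt deg 36.7 towards -178.0 rect (array([ 523. , -271.4]), array([122.7,  96. ]), 1.7)
scene purple 0.36 [ 533. -264.  142.]
scene silver 0.54 [ 404. -279.   21.]
top gold 0.63 [ 400. -239.   19.]
top green 0.59 [ 527. -270.  133.]
```

View pics/s5.png

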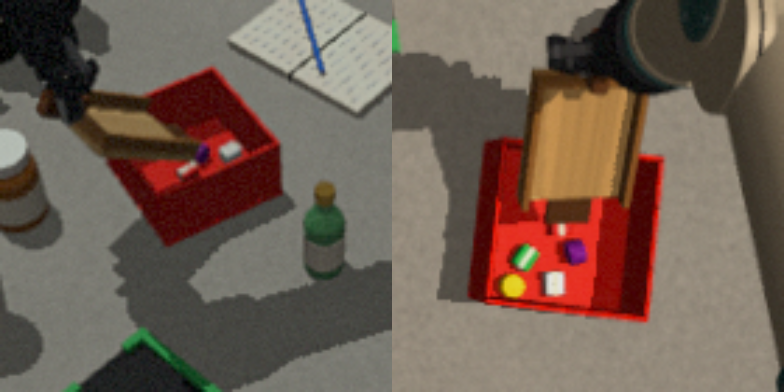

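All five sweets lie in the tub and the tray is empty. Next I'll level the tray on the open counter, oriented like the holder, and re-grip it.

Request:
play_rows([
  [1, 0, 0, -2, 0],
  [1, 0, 0, -4.5, 0],
  [1, 0, 0, -6, 0],
  [1, 0, 0, -6, 0],
])

```text
clock: 21.35
eef_pos: [592.2, -271.1, 275.6]
tool_rot: [3.14, -0.005, 0.035]
force: [-0.2, 0.5, -1.1]
width: 15.2
gripper_force: 58.8
```

```bash
python3 -c "
from h import *
go((496,129,270,99),(496,129,200,99))"
```

```text
t 21.35 tcp [ 592.2 -271.1  275.6] rot [179.9  -0.3   2. ] F [-0.2  0.5 -1.1] w 15.2 gf 58.77565920352936
(496, 129, 270, 99) -> [ -8.2  -40.33   0.44] spin -97.0
(496, 129, 200, 99) -> [ -8.23 -40.34   7.44] spin -97.0
```

Request:
play_rows([
  [1, -0.2, -1, 0, -2],
  [1, -0.6, -3, 0, -7],
  [1, -1.2, -5.9, 0, -14],
  [1, -1.8, -8.8, 0, -21],
  [1, -2.5, -12, 0, -29],
  [1, -3.2, -15.4, 0, -37],
  [1, -3.9, -18.8, 0, -45],
  [1, -4.6, -22.2, 0, -53],
  [1, -5.3, -25.6, 0, -61],
  [1, -6, -29, 0, -69],
])

```text
clock: 22.35
eef_pos: [518.6, 18.5, 272.0]
tool_rot: [-3.139, 0.001, 1.248]
force: [0.1, 0.4, -1.0]
width: 15.0
gripper_force: 58.6
```

```bash
python3 -c "
from h import *
go((496,129,270,99),(496,129,160,99))"
```

```text
t 22.35 tcp [518.6  18.5 272. ] rot [-179.9    0.    71.5] F [ 0.1  0.4 -1. ] w 15.0 gf 58.64056885242462
(496, 129, 270, 99) -> [ 9.76 -5.65  0.2 ] spin -27.5
(496, 129, 160, 99) -> [ 9.77 -5.63 11.2 ] spin -27.5
```

Request:
play_rows([
  [1, 2.5, -1.4, 0, -7],
  [1, 5, -2.8, 1, -14],
  [1, 7.5, -4.2, 2.5, -20],
  [1, 9, -5.2, 4.5, -25],
  [1, 9.7, -5.6, 7, -27.5],
  [1, 9.7, -5.6, 9, -27.5],
  [1, 9.7, -5.6, 11, -27.5],
  [1, 9.7, -5.6, 12, -27.5],
  [1, 9.7, -5.6, 12, -27.5],
])

```text
clock: 23.25
eef_pos: [497.4, 126.5, 151.4]
tool_rot: [-3.138, 0.0, 1.721]
force: [-0.1, -0.8, -0.8]
width: 14.9
gripper_force: 58.6
```

```bash
python3 tilt.py
```

```text
t 23.25 tcp [497.4 126.5 151.4] rot [-179.8    0.    98.6] F [-0.1 -0.8 -0.8] w 14.9 gf 58.55125665664673
scene inl 300 / 637 floor c [515.9  56.6  65.4] tilt deg 36.1 towards -81.0 rect (array([521.1,  72.7]), array([138.9,  96.1]), 77.0)
top inl 192 / 365 floor c [531.3  34.3  47. ] tilt deg 36.4 towards -81.0 rect (array([541.6,  33.9]), array([101.4,  44. ]), 62.8)
```

Request:
play_rows([
  [0.817, 0, 0, 1.4, 0],
  [0.817, 1.4, 0, 2.9, 0],
  [0.817, 2.3, 0, 4.2, 0],
  [0.817, 3.2, 0, 5.5, 0],
  [0.817, 3.9, 0, 6.9, 0],
  [0.817, 4.5, 0, 8.4, 0],
  [0.817, 4.9, 0, 9.7, 0],
  [0.817, 5.2, 0, 10.9, 0],
  [0.817, 5.3, 0, 11.5, 0],
  [0.817, 5.3, 0, 11.6, 0],
])

```text
clock: 24.45
eef_pos: [490.9, 180.0, 36.8]
tool_rot: [-3.141, -0.001, 1.72]
force: [-1.7, 0.9, 4.9]
width: 15.7
gripper_force: 18.8
```

```bash
python3 tilt.py
```

```text
t 24.45 tcp [490.9 180.   36.8] rot [-1.80e+02 -1.00e-01  9.86e+01] F [-1.7  0.9  4.9] w 15.7 gf 18.760710060596466
scene inl 619 / 1207 floor c [502.8  76.4  11.4] tilt deg 2.2 towards 108.0 rect (array([503.3, 103.9]), array([ 94. , 197.3]), 8.7)
top inl 98 / 261 floor c [540.   63.2  10.1] tilt deg 2.3 towards 65.0 rect (array([544.7,  68.6]), array([123.9,  26.7]), 84.4)
```

Request:
play_rows([
  [0.75, 0, 0, 0, 0],
  [0.7, 0, 0, 0, 0],
  [0.7, 0, 0, 0, 0],
  [0.75, 0, 0, 0, 0],
  [0.8, 0, 0, 0, 0],
  [0.82, 0, 0, 0, 0],
  [1, 0, 0, 0, 0],
  [1, 0, 0, 0, 0],
  [1, 0, 0, 0, 0],
])

```text
clock: 25.55
eef_pos: [491.2, 179.2, 37.2]
tool_rot: [3.141, 0.0, 1.72]
force: [-1.1, -0.4, 3.7]
width: 15.2
gripper_force: 59.2
```

```bash
cat > pose.py <<'E'
from h import *
# tray pose relative to tool from scene+top cameras: dark tab & handle, rect of walls
s=ctrl.read_state(); 
for cn in("scene","top"):
    C=cam(cn); im,d=ctrl.get_image(cn); r=ctrl.trace(cn,"tray")
    if not r: continue
    p=mask_pts(C,r[0]["pixels"],d); zf=np.percentile(p[:,2],40); w=p[(p[:,2]<zf+24)&(p[:,2]>zf-12)]
    print(cn,len(p),"all",rect(p),"walls",rect(p[(p[:,2]>zf+8)&(p[:,2]<zf+20)]))
    hsv=cv2.cvtColor(im,cv2.COLOR_RGB2HSV); m=cv2.dilate(r[0]["pixels"].astype(np.uint8),np.ones((3,3)))
    dk=((hsv[...,2]<110)&(hsv[...,1]>90)).astype(np.uint8)*m
    n,l,st,_=cv2.connectedComponentsWithStats(dk)
    for i in range(1,n):
        if st[i,4]>60: q=mask_pts(C,l==i,d); print("  dark",st[i,4],"z",np.round(np.median(q[:,2]),1),rect(q))
E
python3 tilt.py; python3 pose.py
```

```text
t 25.55 tcp [491.2 179.2  37.2] rot [180.    0.   98.5] F [-1.1 -0.4  3.7] w 15.2 gf 59.18583154678345
scene inl 652 / 1315 floor c [504.5  73.6   9.4] tilt deg 0.3 towards -166.0 rect (array([503.8, 101.4]), array([ 94.4, 200.7]), 8.5)
top inl 92 / 251 floor c [539.8  61.2   8.1] tilt deg 1.7 towards 123.0 rect (array([544.7,  68.8]), array([118.8,  27. ]), 84.8)
scene 1513 all (array([506.8, 100. ]), array([102.2, 203.9]), 2.6) walls (array([500.6, 113.7]), array([ 96.7, 174.5]), 8.4)
  dark 89 z 19.4 (array([480.8, 104.5]), array([163.3,  40.6]), 69.2)
  dark 109 z 9.5 (array([516.1,  12.4]), array([38.3, 27. ]), 10.1)
  dark 166 z 16.7 (array([535.8, 110.7]), array([ 42.2, 149.9]), 2.4)
top 349 all (array([528.3,  73. ]), array([ 57.8, 130.8]), 2.4) walls (array([549. ,  88.2]), array([  6.2, 102.8]), 8.4)
```

Flat, re-gripped at tray x ≈ −89. Now lift and hover over the holder.

```bash
python3 -c "
from h import *
go((491.2,179.2,97,98.5),(655.4,38.9,97,99),(655.4,38.9,60,99))"
```

```text
t 25.95 tcp [491.2 179.2  37.2] rot [180.    0.   98.5] F [-1.5 -0.2  5.2] w 15.0 gf 59.330111145973206
(491.2, 179.2, 97, 98.5) -> [-0.   -0.   -5.98] spin 0.0
(655.4, 38.9, 97, 99) -> [-16.31  14.15  -5.98] spin -0.5
(655.4, 38.9, 60, 99) -> [-16.31  14.15  -2.28] spin -0.5
```

Request:
play_rows([
  [1, 0, 0, -1, 0],
  [1, 0, 0, -3, 0],
  [1, 0, 0, -5, 0],
  [1, 0, 0, -6, 0],
  [1, 0, 0, -6, 0],
])

```text
clock: 26.45
eef_pos: [492.0, 179.5, 98.2]
tool_rot: [3.139, -0.001, 1.719]
force: [0.2, 0.4, -1.7]
width: 15.0
gripper_force: 58.8
```

Request:
play_rows([
  [1, -0.5, 0.6, 0, 0],
  [1, -2, 2.2, 0, 0],
  [1, -4.5, 5, 0, 0],
  [1, -7, 7.8, 0, 0],
  [1, -10, 11.2, 0, -0.2],
  [1, -12.5, 14, 0, -0.4],
  [1, -14.7, 16.5, 0, -0.5],
  [1, -15.8, 17.8, 0, -0.5],
  [1, -16.3, 18.3, 0, -0.5],
  [1, -16.3, 18.3, 0, -0.5],
])

```text
clock: 27.45
eef_pos: [696.1, 44.1, 95.5]
tool_rot: [-3.14, 0.0, 1.727]
force: [-0.4, 0.6, -1.6]
width: 14.5
gripper_force: 58.7
```

```bash
python3 -c "
from h import *
go((655.4,38.9,97,99),(655.4,38.9,60,99))"; python3 pose.py
```

```text
t 27.45 tcp [696.1  44.1  95.5] rot [-179.9    0.    99. ] F [-0.4  0.6 -1.6] w 14.5 gf 58.717448115348816
(655.4, 38.9, 97, 99) -> [ 0.12 -4.1  -0.14] spin -0.0
(655.4, 38.9, 60, 99) -> [ 0.12 -4.09  3.56] spin -0.0
scene 433 all (array([657.5,  23.4]), array([123.5,  70.2]), 9.4) walls (array([660.1,  11.8]), array([121.2,  36.3]), 11.2)
  dark 106 z 13.0 (array([648.9,  26.6]), array([111.3,  38.3]), 31.5)
  dark 145 z 14.3 (array([706.6,  33.2]), array([67.6, 52.8]), 79.2)
top 790 all (array([ 647.6, -367.6]), array([64.8, 94. ]), 69.4) walls (array([ 636.7, -362.3]), array([52.3, 58. ]), 68.2)
  dark 172 z 71.6 (array([ 629.4, -350.2]), array([65.7, 35.8]), 25.4)
```

I wrote 18.3 instead of 14.1 for the y shift, so the tray is 41 mm to the side (harmless). Correcting it now.

Request:
play_rows([
  [1, 0, -0.5, 0, 0],
  [1, 0, -1.5, 0, 0],
  [1, 0, -2.8, 0, 0],
  [1, 0, -3.7, 1, 0],
  [1, 0.1, -4.1, 2, 0],
  [1, 0.1, -4.1, 2.8, 0],
  [1, 0.1, -4.1, 3, 0],
  [1, 0.1, -4.1, 3, 0],
])

```text
clock: 28.45
eef_pos: [655.8, 39.9, 66.6]
tool_rot: [-3.141, -0.0, 1.728]
force: [-0.7, -1.0, -0.8]
width: 15.3
gripper_force: 58.7
```

```bash
python3 pose.py; python3 tilt.py
python3 - <<'E'
from h import *
go((655.4,38.9,42,99))
im,d=ctrl.get_image("scene"); t=ctrl.get_image("top")[0]
np.save("sc.npy",im)
o=np.hstack([cv2.resize(im[155:265,210:320],None,fx=3.6,fy=3.6,interpolation=2),cv2.resize(t[115:225,290:400],None,fx=3.6,fy=3.6,interpolation=2)]); cv2.imwrite("pics/s6.png",o[:,:,::-1])
E
```

```text
scene 1034 all (array([683.3, -53.8]), array([230.6,  94.4]), 84.4) walls (array([670.3, -23.6]), array([ 92.8, 172. ]), 6.6)
  dark 102 z 38.5 (array([ 681.7, -126.5]), array([37.9, 25.3]), 11.2)
  dark 184 z 41.8 (array([704.3, -26.6]), array([ 34.3, 171.4]), 3.3)
  dark 63 z 69.4 (array([650.9,  49.3]), array([26.8, 15.6]), 52.6)
t 28.65 tcp [656.2  39.9  67.4] rot [179.9  -0.   99. ] F [-0.1 -0.4 -2.4] w 15.0 gf 58.68569254875183
scene inl 399 / 807 floor c [681.5 -81.   39. ] tilt deg 0.9 towards -175.0 rect (array([687. , -40.5]), array([198.6,  87.8]), 84.6)
top inl 14 / 28 floor c [ 711.9 -105.6   42.9] tilt deg 87.4 towards 144.0 rect (array([673.2, -53.7]), array([ 45.6, 159.1]), 31.0)
t 28.85 tcp [655.9  39.7  67.3] rot [180.   0.  99.] F [-1.  -0.2 -1.4] w 14.8 gf 58.685311675071716
(655.4, 38.9, 42, 99) -> [-0.07 -0.06  2.53] spin 0.0
```

View pics/s6.png

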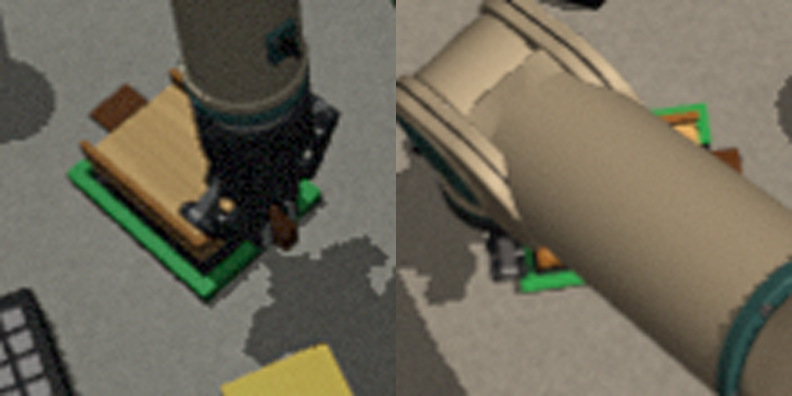

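The tray sits over the holder, with its tab (681.7, −126.5) within 1 mm of the expected spot. Lowering it in.

Request:
play_rows([
  [1, -0.1, 0, 0.5, 0],
  [1, -0.1, 0, 1, 0],
  [1, -0.1, 0, 1.3, 0],
  [1, -0.1, 0, 1.6, 0],
  [1, -0.1, 0, 1.8, 0],
  [1, -0.1, 0, 2, 0],
  [1, -0.1, 0, 2, 0],
])

```text
clock: 29.65
eef_pos: [655.7, 38.7, 46.8]
tool_rot: [-3.141, -0.0, 1.728]
force: [-0.8, 0.0, -1.5]
width: 14.9
gripper_force: 58.7
```

Request:
play_rows([
  [1, 0, 0, 0.3, 0],
  [1, 0, 0, 0.5, 0],
  [1, 0, 0, 0.6, 0],
  [1, 0, 0, 0.6, 0],
])

```text
clock: 30.05
eef_pos: [655.8, 38.7, 41.3]
tool_rot: [-3.142, 0.0, 1.728]
force: [-0.3, 0.2, 2.0]
width: 15.3
gripper_force: 59.1
```

```bash
python3 tilt.py
```

```text
t 30.05 tcp [655.8  38.7  41.3] rot [-180.    0.   99.] F [-0.3  0.2  2. ] w 15.3 gf 59.09188449382782
scene inl 404 / 845 floor c [678.6 -82.4  13.5] tilt deg 0.4 towards 69.0 rect (array([685.3, -41.8]), array([204.4,  87.7]), 84.7)
top inl 4 / 6 floor c [667.  -49.5  29.7] tilt deg 16.4 towards -129.0 rect (array([667. , -50.8]), array([  5.5, 145.9]), 46.6)
```

Seated on the pocket floor (floor top at 13.5 mm, with contact force felt). Releasing and retreating upwards.

Request:
play_rows([
  [0.8, 0, 0, 0, 0],
  [0.65, 0, 0, 0, 0],
  [0.6, 0, 0, 0, 0],
  [0.6, 0, 0, 0, 0],
  [0.6, 0, 0, -2, 0],
  [0.6, 0, 0, -6, 0],
  [0.6, 2, 0, -10, 0],
  [0.6, 6, 0, -14, 0],
  [0.6, 11, 0, -18, 0],
  [0.6, 14, 0, -20, 0],
])

```text
clock: 31.25
eef_pos: [634.7, 172.9, 240.8]
tool_rot: [3.139, -0.0, 1.728]
force: [0.4, 0.5, 0.3]
width: 34.2
gripper_force: 0.0
```

```bash
python3 tilt.py; python3 pose.py; python3 sw.py s7
```

```text
t 31.25 tcp [634.7 172.9 240.8] rot [179.9  -0.   99. ] F [0.4 0.5 0.3] w 34.2 gf 0.0
scene inl 685 / 1563 floor c [668.4 -62.5  13.8] tilt deg 0.2 towards -108.0 rect (array([669.2, -40.6]), array([ 94.1, 202.2]), 8.7)
top inl 661 / 1600 floor c [672.1 -56.7  11.7] tilt deg 0.5 towards -177.0 rect (array([669.1, -53.4]), array([ 91.6, 165.1]), 8.8)
scene 1727 all (array([668.4, -41.2]), array([ 97.7, 205. ]), 7.8) walls (array([664.8, -26.5]), array([ 97.8, 174.7]), 8.9)
  dark 89 z 22.5 (array([628.9, -63.8]), array([ 12.2, 129.9]), 13.9)
  dark 104 z 13.4 (array([ 683.2, -127.5]), array([42.4, 26.6]), 10.0)
  dark 383 z 26.2 (array([691.3, -21. ]), array([ 79.9, 173.9]), 46.3)
top 1713 all (array([660.2, -35.7]), array([127.8, 208.1]), 28.9) walls (array([667.5, -47.4]), array([ 95. , 123.8]), 8.9)
  dark 144 z 11.8 (array([ 685.1, -127.7]), array([46.9, 27.6]), 9.8)
scene gold 0.72 [711. -31.  14.]
scene purple 0.27 [ 468. -317.   38.]
scene green 0.69 [709. -22.  14.]
scene red 0.7 [667. -48.  14.]
scene silver 0.19 [707. -29.  15.]
top red 0.54 [ 459. -283.   20.]
```

View pics/s7.png

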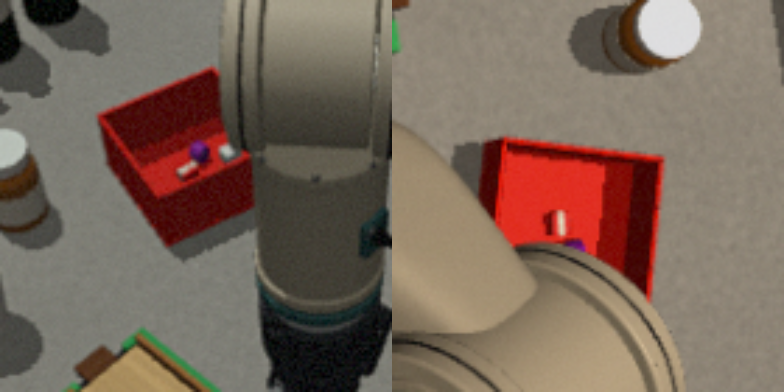

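The last view shows the tub's visible sweets unchanged (purple, red, silver), with green and gold hidden behind the arm but seen in the tub earlier. The tray is seated level, centred within about 1 mm, and the robot is clear.

```bash
python3 -c "
from cell import ctrl
print(ctrl.finish_job())"
```

```text
the job is handed in; nothing more can be done
None
```

I handed the job in at about 32 s; no verdict came back. By my last camera checks, the empty tray is seated flat in the holder about 1 mm off centre, and all five sweets were in the red tub after the tip.

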